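# Close up the rail modules and lock the end clamp

### The job

On the mounting plate, close the gaps on the rail: the loose grey relay module must sit flush against the last fixed module, with the black end clamp flush against its other side. Then take the T-handle driver from its stand, turn the end clamp's slotted screw clockwise until it stops, and put the driver back upright in its stand. Leave the pliers and the carton alone.

Things in the scene. Friction and masses are not known exactly. Their poses are not given: they have to be found in the camera images.
- mounting_plate: Fixed steel plate 190 x 420 mm on the bench with a metal rail (35 mm wide, top 17 mm above the bench) along its y. Origin on the bench under the rail's middle line; +y runs to the fixed devices, z up. Devices reach 49 mm to either side of that line and 97 mm above the bench; a duct 36 mm high runs 72 to 100 mm to its +x. The rail's bare end is at y = -178 mm. Yaw varies.
- last_fixed_face (a point): Centre of the exposed side face of the last fixed relay module, 38 mm above the bench; the face looks along -y of the plate. Axes as the plate.
- relay_module: Loose grey relay module astride the rail between the last fixed module and the end clamp; captive on the rail, slides freely along it. 36 mm along the rail (y), 90 mm across it (x), 42 mm above the rail top, with a nose 45 mm across the rail up to 61 mm above the rail top. Origin at its middle on the rail top, axes as the plate. 0.16 kg.
- module_left_face (a point): Middle of the module's side face at +y, which has to meet last_fixed_face.
- module_right_face (a point): Middle of the module's side face at -y, which the end clamp has to meet.
- end_clamp (a joint): Slide of the black end clamp along the rail (m), 0 near the rail's free end, growing towards the modules (+y of the plate); about 5 N of friction. Clamp: 48 mm across the rail, 26 mm along it, from the rail top up to 30 mm above it (47 mm above the bench).
- clamp_inner_face (a point): Middle of the end clamp's side face that looks to the modules (+y), 32 mm above the bench.
- clamp_outer_face (a point): Middle of the end clamp's opposite side face (-y), 32 mm above the bench: the face to push on.
- clamp_screw (a joint): Turn of the captive slotted screw in the end clamp (rad), 0 loose, growing clockwise seen from above, hard stop at 1.05 (tight); about 0.06 N m of friction.
- screw_slot (a point): Centre of the slot's floor in the 13 mm screw head; its x axis lies along the slot (3.2 mm wide with chamfered edges, 4 mm deep, across the whole head). The head is sunk 2 mm in a 16.5 x 15 mm well in the clamp's top; the slot's floor is 41 mm above the bench. z up.
- driver: Loose T-handle flat-blade driver, 92 mm tall, 0.08 kg, upright in its stand. Origin mid blade tip, z up the shaft, x along the T bar and the blade (10 x 2 mm, 12 mm high; a half turn is the same). Shaft 8 mm thick; collar 22 mm across, 50 to 58 mm above the tip, rests on the stand's top; neck 13 mm thick; bar 64 mm long, 14 mm thick, 16 mm high.
- driver_bar (a point): Middle of the driver's T bar, 84 mm above its tip: the place to grip, across its 14 mm thickness.
- driver_tip (a point): Middle of the driver's blade tip.
- driver_stand: Fixed wooden block 50 x 84 x 56 mm with two rows of short steel bits standing 7 mm out of its top and one hole for the driver. Origin under its middle. It may stand nearer or farther, in exchange with the pliers.
- stand_hole (a point): Centre of the mouth of the driver's hole in the stand: 16 mm across, 53 mm deep, 56 mm above the bench. In place, the driver's tip is 50 mm below this point.
- pliers: Blue-handled cutting pliers lying loose on the bench, 111 x 49 x 16 mm; bystander.
- fuse_box: Small cream carton 44 x 62 x 30 mm, loose, behind the plate; bystander.

How it is judged:
On the way, in this order (a step that is already met when the one before it is completed fails the run):
1. the relay module is flush against the last fixed module and the end clamp flush against the relay module (gaps under 2 mm) (y of module_left_face in the frame of last_fixed_face above -0.002 m and y of clamp_inner_face in the frame of module_right_face above -0.002 m and angle between the y axis of relay_module and the y axis of mounting_plate, either way round below 0.06 rad), for 0.2 s.
2. the screw has been turned clockwise to its stop (over 0.9 rad) with the driver's blade in its slot (value of joint clamp_screw above 0.9 rad and distance between driver_tip and screw_slot below 0.006 m), for 0.1 s.
At the end, for the whole second after the job is handed in: Both gaps under 2 mm, module square on the rail (0.06 rad), screw at its stop (over 0.9 rad), driver upright (0.15 rad) and fully down in its stand hole (tip over 44 mm below the mouth, within 12 mm of its axis), everything at rest (all of step 1 and value of joint clamp_screw above 0.9 rad and horizontal distance between driver_tip and stand_hole below 0.012 m and z of driver_tip in the frame of stand_hole below -0.044 m and angle between driver's own z axis and vertical below 0.15 rad and linear speed of each of driver, relay_module below 0.02 m/s); the robot touches nothing.
It fails at once if the pliers were moved by more than 3 cm (distance of pliers from where it was at the start of the episode above 0.03 m).
It fails at once if the carton was moved by more than 3 cm (distance of fuse_box from where it was at the start of the episode above 0.03 m).
It also fails if it takes over 61 s, if anything falls off the work surface, if the arm or the gripper's body presses on something with over 40 N, if the wrist force passes 120 N, or if a joint passes its speed limit or range.

### The arm

A 7-joint arm with a two-finger parallel gripper is mounted at the origin on a cart in front of the work surface, level with it; the furniture and walls round the work are solid. World frame = base frame: x ahead of the robot, y to its left, z up, the work surface at z = 0. Lengths are in m, angles in rad, forces in N, time in s.
With the tool pointing down it reaches from about 0.4 to 0.85 m from the base axis. Payload 4.4 kg.
Tool frame: the origin (TCP) lies on the mounting face of the last link; the fingertips stand 199 mm ahead of it and the grasp point (between the pads) lies 180 mm ahead of it; z points along the fingers, y is the direction in which the jaws open and shut (so a half turn about z gives the same grasp; the last joint's range is limited). The gripper opens to 94 mm and grips with 3 to 60 N. Pads are 16 mm wide; open, the fingers measure 119 mm over their backs; the gripper's body (75 mm by 177 mm) begins 78 mm behind the grasp point.
Start: joints at [-1.396, 0.628, 0.038, 1.517, -0.027, 0.996, -0.02], TCP at [0.155, 0.631, 0.405] pointing down, gripper open.
Joint ranges: [-3.06, 3.06], [-0.37, 2.12], [-1.25, 1.32], [0.18, 2.47], [-1.1, 4.24], [0.23, 1.98], [-2.94, 2.94]. Speed limits (rad/s): [2.57, 2.57, 3.14, 3.14, 3.14, 3.14, 3.14].

### API

Orientations are given as a 3x3 rotation matrix whose columns are the frame's x, y, z axes.
In Python, from cell import arm gives the robot as it stands. The module is installed in compiled form; this text tells all that it offers.
- The arm moves only by the tool jog_arm, never from a script. Its argument "moves" is a list of rows, each a list of 2 entries, a list of its own where there are three numbers: the shift along the tool's x, y, z in mm, then the turn about the tool's z in degrees. A call has 1 to 8 rows; each row is the pose to reach, as a shift and turn from the pose commanded when the call began, along the tool's axes at that moment; what a row does not reach only later rows make up. A row lasts 1/12 s, in which the tool goes at most 41.7 mm and 7.16 degrees, less where a joint would pass 70% of its speed; a pose out of reach is approached as far as the arm can. A call with a gripper value outside its range is refused whole. "claw" is the closure, from -1 (fully open) to 1 (shut), set as the call begins (left out, the last holds). The fingers move at their own pace and stop on an object; "newtons" is the grip in N (left out, the last holds). Time passes only in rows, so rows that repeat a pose let the fingers close. It gives the time, the measured TCP pose, the force and the opening at its end, in the units of the state.
- arm.observe(): the state, without advancing time (a new reading comes with each control period).
- arm.get_image(name): name is "scene" or "top" or "wrist"; returns the picture (420x560x3 uint8, blue, green, red); there is no depth.
- arm.camera_model(name): a dict with "mtx" (3x3 intrinsics, pixels), "cam_to_world" (4x4, takes a point from camera to world coordinates); the wrist camera has in their place "T_tool_cam" (4x4, takes a point from camera to tool coordinates, whose origin is the TCP and whose axes are the flange's). Camera axes: x right, y down, z forward; pixel columns grow to the right and rows downward; lengths in m; the calibration is good to about 2 mm. A picture is of the moment at which its call begins: read the wrist's pose just before it. camera_model takes no time and is no camera call.
- arm.job_done(): hands the job in, once; it reports no verdict.
Trained networks look in the newest picture that a camera, given by its name, has taken for a name from the list of things; names that differ only in an ending like _2 or _b are one class to them, and where a whole thing is asked for, a point or a joint stands for the part that bears it (a point fixed in the world has none). Each returns a list of dicts, best first, with "p" (0 to 1); they miss things now and then, are a little off and sometimes report something else, mostly with a low value. They report only what shows in the picture. A call takes as long as a camera call.
- arm.regions_of(camera, target): "region" (420x560 bool, what is visible of it) and "bbox" ([left, top, right, bottom] in pixels, round what is visible of it).
- arm.spot_point(camera, target): "location" ([row, column] in pixels: a listed point, or the origin of a listed thing).
The state is a dict: "clock": time; "q": joint angles; "qd": joint speeds; "joint_efforts": joint torques, N m; "tcp_pos": TCP position; "eef_rot": TCP orientation; "force": force on the tool from outside, world axes, zero at the start; "moment": the same for the moment, N m; "opening": finger opening in m.
Only numpy, scipy, OpenCV 4.12 (cv2) and the standard library are available. Lean on these libraries where they do the work, as an engineer would, in place of code of your own. Each camera call takes 0.05 s, during which the arm holds its last target. There are 200 camera calls.

## Working session

There is one attempt and no reset: what is moved stays moved. The work goes in short steps, Python scripts to look and compute and a tool call to move; the robot and the scene stay as the last step left them, time stands still between calls to the robot, and variables do not carry over. Pictures are saved under pics/ and viewed, about 8 in all and at most 12, crops included, and the job is handed in when it is done.

Besides the shell and the picture viewer there is one more tool, called after ">>>" by a JSON object that holds its "method" and its "body". jog_arm: Moves the arm, as the interface text tells. Its arguments: {"type":"object","properties":{"moves":{"type":"array"},"claw":{"type":"number"},"newtons":{"type":"number"}},"required":["moves"]}

```bash
mkdir -p pics
cat > h.py <<'E'
import numpy as np, cv2
from cell import arm
np.set_printoptions(precision=4,suppress=True)
def cam(n):
    m=arm.camera_model(n)
    if n!='wrist': return m['mtx'],np.array(m['cam_to_world'])
    s=arm.observe(); T=np.eye(4); T[:3,:3]=s['eef_rot']; T[:3,3]=s['tcp_pos']
    return m['mtx'],T@np.array(m['T_tool_cam'])
def ray(n,rc,z):
    K,T=cam(n); d=T[:3,:3]@np.linalg.inv(K)@np.array([rc[1],rc[0],1.]); o=T[:3,3]
    return o+d*(z-o[2])/d[2]
def proj(n,p):
    K,T=cam(n); q=K@(T[:3,:3].T@(np.asarray(p)-T[:3,3])); return q[:2]/q[2]
def pts(n,targets):
    for t,z in targets:
        r=arm.spot_point(n,t)
        for d in r[:2]: print(n,t,round(d['p'],2),np.round(d['location'],1),ray(n,d['location'],z))
        if not r: print(n,t,'none')
def totool(v):
    s=arm.observe(); return np.array(s['eef_rot']).T@v*1000
E
cat > a.py <<'E'
from h import *
s=arm.observe(); print(s['clock'],s['tcp_pos'],s['eef_rot'],s['opening'])
T=[('last_fixed_face',.038),('module_left_face',.038),('module_right_face',.038),('relay_module',.017),('clamp_inner_face',.032),('clamp_outer_face',.032),('screw_slot',.041),('driver_bar',.09),('stand_hole',.056),('driver_stand',0),('pliers',.008),('fuse_box',.015),('mounting_plate',0)]
for n in ['top','scene']:
    im=arm.get_image(n); cv2.imwrite(f'pics/{n}0.png',im); print(n,cam(n)[1][:3,3]); pts(n,T)
E
python3 a.py
```

```text
0.0 [0.1549 0.631  0.4038] [[-0.9711  0.2385 -0.0004]
 [ 0.2385  0.9711 -0.0018]
 [-0.     -0.0018 -1.    ]] 0.09423096847908581
top [ 0.523  -0.1063  0.9308]
top last_fixed_face 0.64 [230.6 205. ] [0.5327 0.0582 0.038 ]
top last_fixed_face 0.58 [263.6 359.5] [ 0.4597 -0.283   0.038 ]
top module_left_face 0.81 [228.3 222.4] [0.5378 0.0197 0.038 ]
top module_left_face 0.44 [231. 268.] [ 0.5317 -0.0813  0.038 ]
top module_right_face 0.63 [228.9 238.3] [ 0.5364 -0.0155  0.038 ]
top relay_module 0.57 [230.9 235.5] [ 0.5322 -0.007   0.017 ]
top clamp_inner_face 0.65 [230.2 264.3] [ 0.5335 -0.0729  0.032 ]
top clamp_outer_face 0.8 [228.6 281. ] [ 0.537  -0.1101  0.032 ]
top screw_slot 0.5 [228.3 273.2] [ 0.5376 -0.0929  0.041 ]
top driver_bar 0.79 [265.4 368.5] [ 0.4597 -0.2913  0.09  ]
top stand_hole 0.61 [264.  361.9] [ 0.4601 -0.2846  0.056 ]
top driver_stand 0.86 [267.1 363.3] [ 0.449  -0.2991  0.    ]
top pliers 0.6 [198.5 370.7] [ 0.6064 -0.3167  0.008 ]
top fuse_box 0.78 [144.6 275.3] [ 0.7305 -0.0974  0.015 ]
top mounting_plate 0.75 [234.4 217.1] [0.5243 0.0372 0.    ]
scene [-0.10
[... 301 characters left out ...]
7 [230.4 228.7] [ 0.5482 -0.0014  0.017 ]
scene clamp_inner_face 0.68 [233.8 256.2] [ 0.5471 -0.0772  0.032 ]
scene clamp_outer_face 0.86 [243.3 260.5] [ 0.5207 -0.1083  0.032 ]
scene clamp_outer_face 0.23 [277.7 327.3] [ 0.4895 -0.2766  0.032 ]
scene screw_slot none
scene driver_bar 0.7 [255.8 330.2] [ 0.4703 -0.2909  0.09  ]
scene stand_hole 0.89 [276.2 326.6] [ 0.4608 -0.2909  0.056 ]
scene driver_stand 0.6 [308.6 329.3] [ 0.4539 -0.3021  0.    ]
scene pliers 0.85 [272.1 375.2] [ 0.5868 -0.3227  0.008 ]
scene fuse_box 0.76 [215.  314.4] [ 0.7177 -0.1118  0.015 ]
scene mounting_plate 0.96 [232.4 213.6] [0.5464 0.0422 0.    ]
scene mounting_plate 0.16 [214.7 316.1] [ 0.7479 -0.0985  0.    ]
```

```bash
python3 -c "
import cv2
a=cv2.imread('pics/top0.png')[130:330,130:430]; cv2.imwrite('pics/top0c.png',cv2.resize(a,(800,533),interpolation=cv2.INTER_CUBIC))"
```

```text
(no output)
```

View pics/top0c.png

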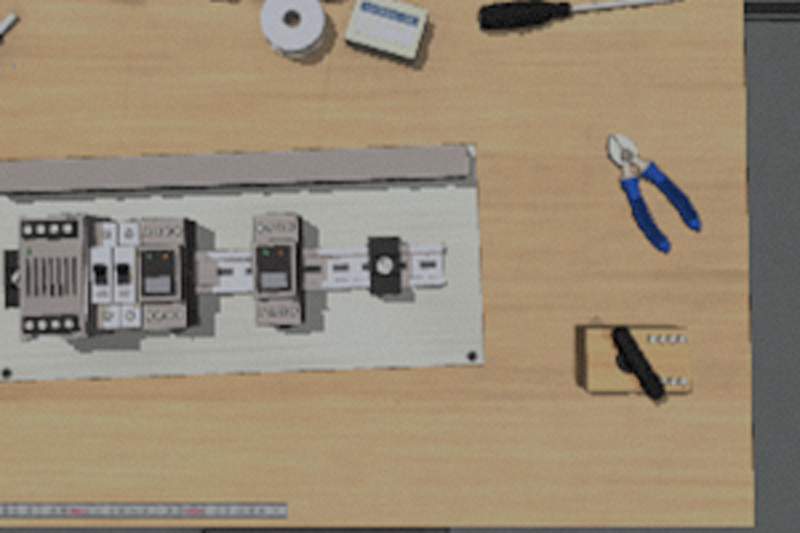

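View pics/scene0.png

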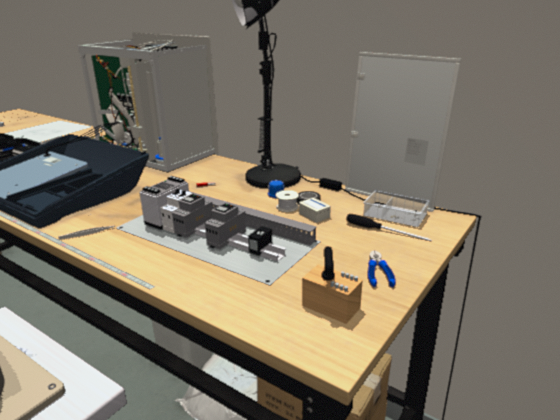

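Top crop (2.67×, offset 130,130): plate yaw is about +2°. The fixed face is at crop x≈190, module 255–302, clamp 368–402 with its screw at (386,266). The driver bar runs (618,330)–(658,397) in the stand, and the pliers lie behind it. The networks agree. One push on the clamp will close both gaps, so I'm moving there.

>>> {"method": "jog_arm", "body": {"moves": [[[-546,-650,0],-15.5],[[-546,-650,0],-15.5],[[-546,-650,0],-15.5],[[-546,-650,0],-15.5],[[-546,-650,0],-15.5],[[-546,-650,0],-15.5],[[-546,-650,0],-15.5],[[-546,-650,0],-15.5]], "claw": 1, "newtons": 20}}

```text
clock: 2.07
tcp_pos: [0.3028, 0.3304, 0.405]
eef_rot: [[-1.0, -0.03, 0.001], [-0.03, 1.0, 0.001], [-0.001, 0.001, -1.0]]
force: [0.7, -0.1, 0.5]
opening: 0.044
```

>>> {"method": "jog_arm", "body": {"moves": [[[-213,-467,0],0],[[-213,-467,0],0],[[-213,-467,0],0],[[-213,-467,0],0],[[-213,-467,0],0],[[-213,-467,0],0],[[-213,-467,0],0],[[-213,-467,0],0]]}}

```text
clock: 2.73
tcp_pos: [0.4501, 0.0312, 0.405]
eef_rot: [[-1.0, -0.03, 0.001], [-0.03, 1.0, 0.0], [-0.001, 0.0, -1.0]]
force: [1.5, 1.1, -0.1]
opening: 0.0003
```

>>> {"method": "jog_arm", "body": {"moves": [[[-74,-162,0],0],[[-74,-162,0],0],[[-74,-162,0],0],[[-74,-162,0],0],[[-74,-162,0],0],[[-74,-162,0],0]]}}

```text
clock: 3.23
tcp_pos: [0.5292, -0.1306, 0.4046]
eef_rot: [[-1.0, -0.023, 0.001], [-0.023, 1.0, -0.002], [-0.001, -0.002, -1.0]]
force: [-0.5, 0.6, -0.1]
opening: 0.0004
```

```bash
cat > b.py <<'E'
from h import *
import sys
s=arm.observe(); print(s['clock'],s['tcp_pos'],s['eef_rot'],s['opening'],s['force'])
m=arm.camera_model('wrist'); print(m['T_tool_cam'])
im=arm.get_image('wrist'); cv2.imwrite('pics/w1.png',im)
pts('wrist',[('module_left_face',.038),('module_right_face',.038),('clamp_inner_face',.032),('clamp_outer_face',.032),('screw_slot',.041),('driver_bar',.09),('stand_hole',.056)])
E
python3 b.py
```

```text
3.2333 [ 0.5292 -0.1306  0.4046] [[-0.9997 -0.0232  0.0012]
 [-0.0232  0.9997 -0.0023]
 [-0.0012 -0.0023 -1.    ]] 0.00040988103979048917 [-0.5376  0.6317 -0.0718]
[[-0.0003 -0.971  -0.2392  0.0685]
 [ 1.     -0.0003  0.      0.0007]
 [-0.0001 -0.2392  0.971   0.02  ]
 [ 0.      0.      0.      1.    ]]
wrist module_left_face none
wrist module_right_face 0.96 [196.5 394. ] [ 0.5274 -0.0155  0.038 ]
wrist clamp_inner_face 0.74 [199.  329.4] [ 0.5329 -0.0746  0.032 ]
wrist clamp_outer_face none
wrist screw_slot 0.53 [202.3 317.9] [ 0.5348 -0.0866  0.041 ]
wrist screw_slot 0.3 [250.5 104.1] [ 0.5888 -0.2895  0.041 ]
wrist driver_bar 0.92 [107.1  66.8] [ 0.4569 -0.2858  0.09  ]
wrist stand_hole 0.58 [113.5  88.6] [ 0.4613 -0.2867  0.056 ]
```

View pics/w1.png

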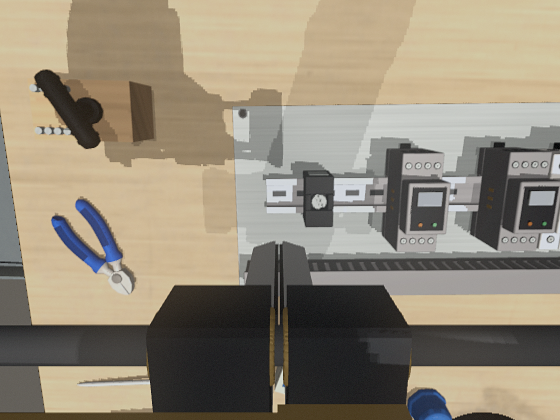

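Wrist view: the clamp is at (318,198) with its screw at (318,202). The module is at about col 390–450, the driver bar at (67,107), and the shut fingers are clear. Next I descend behind the clamp.

>>> {"method": "jog_arm", "body": {"moves": [[[-5,-7,40],-0.5],[[-5,-7,80],-0.5],[[-5,-7,120],-0.5],[[-5,-7,150],-0.5],[[-5,-7,170],-0.5],[[-5,-7,179],-0.5],[[-5,-7,179],-0.5]]}}

```text
clock: 4.22
tcp_pos: [0.5329, -0.1327, 0.224]
eef_rot: [[-0.999, -0.039, -0.004], [-0.039, 0.999, 0.001], [0.004, 0.001, -1.0]]
force: [-0.6, 0.0, -0.6]
opening: 0.0002
```

>>> {"method": "jog_arm", "body": {"moves": [[[0,8,0],0],[[0,15,0],0],[[0,22,0],0],[[0,30,0],0],[[0,38,0],0],[[0,46,0],0],[[0,54,0],0],[[0,62,0],0]]}}

```text
clock: 4.88
tcp_pos: [0.5318, -0.0722, 0.2271]
eef_rot: [[-0.999, -0.037, 0.004], [-0.037, 0.999, -0.003], [-0.003, -0.003, -1.0]]
force: [0.9, -5.8, -2.8]
opening: 0.0002
```

>>> {"method": "jog_arm", "body": {"moves": [[[0,6,0],0],[[0,12,0],0],[[0,18,0],0],[[0,24,0],0],[[0,29,0],0],[[0,34,0],0],[[0,39,0],0],[[0,44,0],0]]}}

```text
clock: 5.55
tcp_pos: [0.5302, -0.0287, 0.2271]
eef_rot: [[-0.999, -0.037, 0.004], [-0.037, 0.999, -0.003], [-0.004, -0.003, -1.0]]
force: [1.1, -6.6, -3.1]
opening: 0.0011
```

```bash
cat > c.py <<'E'
from h import *
import sys
s=arm.observe(); print(s['clock'],s['tcp_pos'],s['force'])
im=arm.get_image('top'); cv2.imwrite('pics/t2.png',cv2.resize(im[190:270,130:310],(720,320),interpolation=cv2.INTER_CUBIC))
pts('top',[('last_fixed_face',.038),('module_left_face',.038),('module_right_face',.038),('clamp_inner_face',.032)])
E
python3 c.py
```

```text
5.55 [ 0.5302 -0.0287  0.2271] [ 1.051  -6.6484 -3.0636]
top last_fixed_face none
top module_left_face none
top module_right_face none
top clamp_inner_face none
```

>>> {"method": "jog_arm", "body": {"moves": [[[0,3,0],0],[[0,6,0],0],[[0,8,0],0],[[0,10,0],0]]}}

```text
clock: 6.13
tcp_pos: [0.5299, -0.0186, 0.2269]
eef_rot: [[-0.999, -0.037, 0.003], [-0.037, 0.999, -0.002], [-0.003, -0.002, -1.0]]
force: [0.8, -7.4, 5.7]
opening: 0.0006
```

>>> {"method": "jog_arm", "body": {"moves": [[[0,2,0],0],[[0,4,0],0],[[0,5,0],0]]}}

```text
clock: 6.38
tcp_pos: [0.5298, -0.0134, 0.2269]
eef_rot: [[-0.999, -0.037, 0.003], [-0.037, 0.999, -0.001], [-0.003, -0.002, -1.0]]
force: [1.0, -5.9, 4.3]
opening: 0.0008
```

>>> {"method": "jog_arm", "body": {"moves": [[[0,2,0],0],[[0,4,0],0],[[0,5,0],0]]}}

```text
clock: 6.63
tcp_pos: [0.5296, -0.0085, 0.227]
eef_rot: [[-0.999, -0.037, 0.003], [-0.037, 0.999, -0.001], [-0.003, -0.002, -1.0]]
force: [1.4, -6.3, 4.9]
opening: 0.0003
```

>>> {"method": "jog_arm", "body": {"moves": [[[0,1.5,0],0],[[0,3,0],0],[[0,3,0],0]]}}

```text
clock: 6.88
tcp_pos: [0.5295, -0.0071, 0.227]
eef_rot: [[-0.999, -0.036, 0.004], [-0.036, 0.999, -0.004], [-0.004, -0.004, -1.0]]
force: [1.4, -9.9, 4.8]
opening: 0.0008
```

>>> {"method": "jog_arm", "body": {"moves": [[[0,1.5,0],0],[[0,3,0],0],[[0,3,0],0]]}}

```text
clock: 7.13
tcp_pos: [0.5294, -0.0065, 0.227]
eef_rot: [[-0.999, -0.034, 0.004], [-0.034, 0.999, -0.007], [-0.004, -0.007, -1.0]]
force: [1.8, -14.9, 5.2]
opening: 0.0004
```

Force rises and motion stalls, so the stack is closed. Back off, rise and look from near.

>>> {"method": "jog_arm", "body": {"moves": [[[0,-15,0],0],[[0,-35,0],0],[[0,-35,-20],0],[[0,-35,-60],0],[[0,-15,-90],0],[[0,10,-100],0],[[0,10,-100],0],[[0,10,-100],0]], "claw": -1}}

```text
clock: 7.8
tcp_pos: [0.5279, 0.0112, 0.3267]
eef_rot: [[-0.999, -0.043, 0.001], [-0.043, 0.999, 0.002], [-0.001, 0.002, -1.0]]
force: [0.3, -0.8, -0.6]
opening: 0.0505
```

```bash
cat > d.py <<'E'
from h import *
s=arm.observe(); print(s['clock'],s['tcp_pos'],s['eef_rot'],s['force'])
im=arm.get_image('wrist'); cv2.imwrite('pics/w2r.png',im); 
pts('wrist',[('screw_slot',.041),('module_left_face',.038),('module_right_face',.038),('clamp_inner_face',.032),('clamp_outer_face',.032)])
a=im[60:270,180:460]; cv2.imwrite('pics/w2.png',cv2.resize(a,(800,600),interpolation=cv2.INTER_CUBIC))
E
python3 d.py
```

```text
7.8 [0.5279 0.0112 0.3267] [[-0.9991 -0.0429  0.0013]
 [-0.0429  0.9991  0.0021]
 [-0.0014  0.0021 -1.    ]] [ 0.2528 -0.7711 -0.5603]
wrist screw_slot 0.79 [221.1 287.4] [0.5312 0.0161 0.041 ]
wrist screw_slot 0.24 [217.7 304.6] [0.5282 0.0284 0.041 ]
wrist module_left_face none
wrist module_right_face 0.98 [218.4 306.7] [0.5293 0.0292 0.038 ]
wrist module_right_face 0.46 [209.2 306.5] [0.5224 0.0287 0.038 ]
wrist clamp_inner_face 0.98 [215.3 305. ] [0.5287 0.0282 0.032 ]
wrist clamp_outer_face 0.74 [216.  268.2] [0.5304 0.0008 0.032 ]
```

View pics/w2.png

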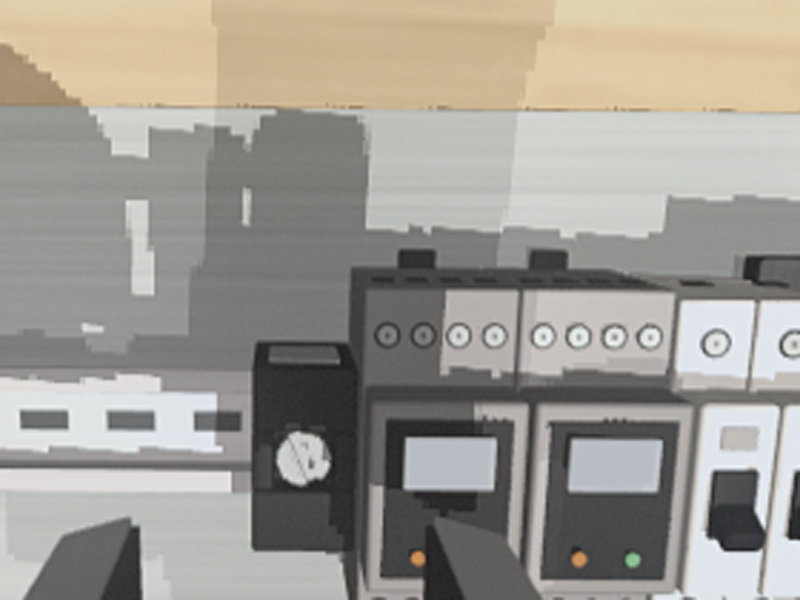

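Modules and clamp look flush (clamp/module joint at crop x≈355, module/fixed at 520). I need the slot angle, so I'm zooming on the head.

Run:
```python
import cv2
im=cv2.imread('pics/w2r.png')[205:240,268:305]
cv2.imwrite('pics/w3.png',cv2.resize(im,(592,560),interpolation=cv2.INTER_NEAREST))
```

```text
(no output)
```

View pics/w3.png

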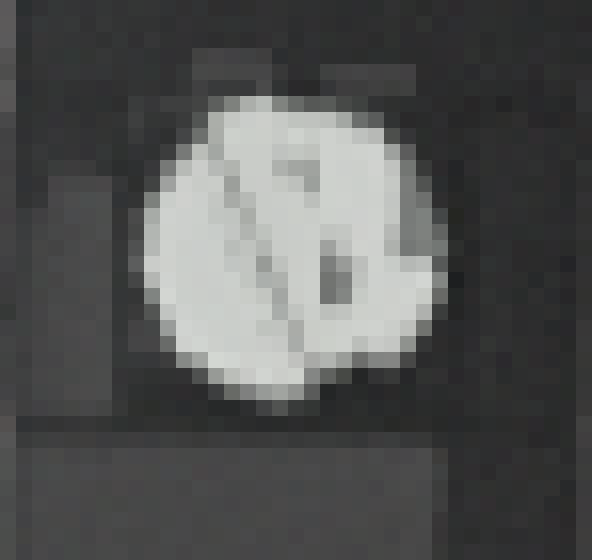

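The slot's left edge runs from (210,130) to (300,350) in the 16x crop; the right edge is parallel, about 4.5 px away, which matches 3.2 mm. I compute its yaw and go to the driver.

Run:
```python
from h import *
def y(p): 
    return ray('wrist',[205+p[1]/16-.5,268+p[0]/16-.5],.045)
a,b=y((210,130)),y((300,350)); d=b-a; print(a,b,np.degrees(np.arctan2(d[1],d[0])), 'head c',y((297,248)), arm.observe()['q'])
a,b=y((290,170)),y((365,365)); d=b-a; print(np.degrees(np.arctan2(d[1],d[0])))
```

```text
[0.5242 0.0098 0.045 ] [0.5342 0.0142 0.045 ] 23.820273087359922 head c [0.5295 0.0138 0.045 ] [-0.1445  0.5688  0.1135  1.9394 -0.1018  0.6405  1.641 ]
22.763993771884117
```

>>> {"method": "jog_arm", "body": {"moves": [[[81,-293,0],-28],[[81,-293,0],-28],[[81,-293,0],-28],[[81,-293,0],-28],[[81,-293,0],-28],[[81,-293,0],-28],[[81,-293,0],-28],[[81,-293,0],-28]]}}

```text
clock: 8.77
tcp_pos: [0.4551, -0.295, 0.3252]
eef_rot: [[-0.869, -0.494, -0.002], [-0.494, 0.869, -0.004], [0.004, -0.002, -1.0]]
force: [-0.2, -1.1, 0.9]
opening: 0.0942
```

>>> {"method": "jog_arm", "body": {"moves": [[[0,0,0],0],[[0,0,0],0]]}}

```text
clock: 8.93
tcp_pos: [0.4579, -0.2878, 0.3251]
eef_rot: [[-0.866, -0.501, -0.001], [-0.501, 0.866, 0.001], [0.0, 0.001, -1.0]]
force: [0.3, 0.4, -0.2]
opening: 0.094
```

```bash
cat > e.py <<'E'
from h import *
s=arm.observe(); print(s['clock'],s['tcp_pos'],s['eef_rot'],s['q'],s['opening'])
im=arm.get_image('wrist'); cv2.imwrite('pics/w4.png',im); 
pts('wrist',[('driver_bar',.09),('stand_hole',.056),('driver_stand',0)])
r=arm.regions_of('wrist','driver')
for d in r[:2]: 
    print(d['p'],d['bbox'],d['region'].sum())
if r:
    m=r[0]['region'].astype(np.uint8); print(cv2.minAreaRect(cv2.findNonZero(m)))
E
python3 e.py
```

```text
8.9333 [ 0.4579 -0.2878  0.3251] [[-0.8656 -0.5008 -0.0009]
 [-0.5008  0.8656  0.0011]
 [ 0.0002  0.0014 -1.    ]] [ 0.5559  0.5805 -0.0694  1.9014  0.0609  0.663   2.5451] 0.09397069415984365
wrist driver_bar 0.69 [232.  271.4] [ 0.459  -0.2896  0.09  ]
wrist stand_hole 0.63 [221.5 271.3] [ 0.4621 -0.2885  0.056 ]
wrist driver_stand 0.65 [196.3 266.1] [ 0.4596 -0.2961  0.    ]
0.68 [255.7, 180.4, 289.7, 285.6] 2617
((272.0, 233.0), (104.0, 32.0), 90.0)
```

View pics/w4.png

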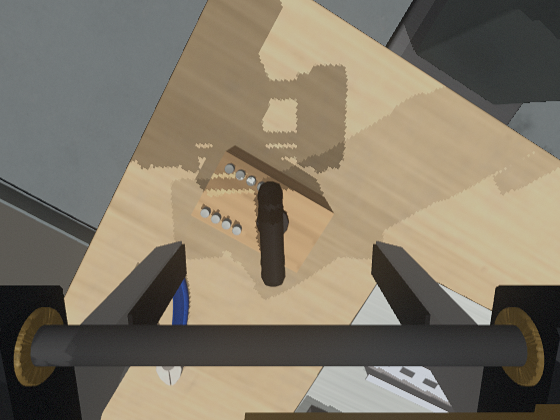

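Bar ends are at (269,182) and (273,285), about 2° off the tool x axis. The stand hole is under the collar at about (272,220), consistent with the networks. Now I grip it.

>>> {"method": "jog_arm", "body": {"moves": [[[0,-2,20],-2],[[0,-2,40],-2],[[0,-2,53],-2],[[0,-2,53],-2]]}}

```text
clock: 9.52
tcp_pos: [0.4591, -0.2874, 0.2705]
eef_rot: [[-0.845, -0.535, -0.004], [-0.535, 0.845, 0.003], [0.002, 0.004, -1.0]]
force: [0.4, -0.2, 0.6]
opening: 0.0943
```

>>> {"method": "jog_arm", "body": {"moves": [[[0,0,0],0],[[0,0,0],0],[[0,0,0],0],[[0,0,0],0],[[0,0,0],0],[[0,0,0],0],[[0,0,0],0],[[0,0,0],0]], "claw": 1, "newtons": 40}}

```text
clock: 10.18
tcp_pos: [0.4594, -0.2891, 0.2728]
eef_rot: [[-0.846, -0.533, 0.0], [-0.533, 0.846, -0.0], [-0.0, -0.0, -1.0]]
force: [-0.0, -0.6, -0.9]
opening: 0.0445
```

>>> {"method": "jog_arm", "body": {"moves": [[[0,0,0],0],[[0,0,0],0],[[0,0,0],0],[[0,0,0],0]]}}

```text
clock: 10.52
tcp_pos: [0.4595, -0.2891, 0.2726]
eef_rot: [[-0.846, -0.533, -0.0], [-0.533, 0.846, 0.0], [0.0, 0.0, -1.0]]
force: [0.6, 0.6, 0.0]
opening: 0.0172
```

>>> {"method": "jog_arm", "body": {"moves": [[[0,0,0],0],[[0,0,0],0],[[0,0,0],0]]}}

```text
clock: 10.77
tcp_pos: [0.4594, -0.2891, 0.2726]
eef_rot: [[-0.846, -0.533, -0.0], [-0.533, 0.846, 0.0], [0.0, 0.0, -1.0]]
force: [0.4, 0.6, 0.6]
opening: 0.0135
```

>>> {"method": "jog_arm", "body": {"moves": [[[0,0,-20],0],[[0,0,-45],0],[[0,0,-75],0],[[0,0,-100],0],[[0,0,-100],0]]}}

```text
clock: 11.18
tcp_pos: [0.4607, -0.2898, 0.3772]
eef_rot: [[-0.846, -0.533, 0.007], [-0.533, 0.846, -0.004], [-0.004, -0.008, -1.0]]
force: [0.5, -0.4, -0.9]
opening: 0.0137
```

```bash
cat > f.py <<'E'
from h import *
s=arm.observe(); print(s['clock'],s['tcp_pos'],s['eef_rot'],s['opening'],s['force'],s['q'])
im=arm.get_image('wrist'); 
im2=arm.get_image('scene'); 
pts('wrist',[('driver_bar',s['tcp_pos'][2]-.18),('stand_hole',.056)])
pts('scene',[('driver_bar',s['tcp_pos'][2]-.18),('stand_hole',.056),('driver_tip',s['tcp_pos'][2]-.2666)])
cv2.imwrite('pics/w5.png',np.hstack([cv2.resize(im,(400,300)),cv2.resize(im2[150:300,230:430],(400,300))]))
E
python3 f.py
```

```text
11.1833 [ 0.4607 -0.2898  0.3772] [[-0.8462 -0.5328  0.0074]
 [-0.5328  0.8462 -0.0043]
 [-0.004  -0.0075 -1.    ]] 0.013733128576680062 [ 0.4975 -0.3595 -0.9142] [ 0.5686  0.5097 -0.0866  1.8475  0.0605  0.7784  2.5829]
wrist driver_bar 0.61 [265.6 281. ] [ 0.4537 -0.2904  0.1972]
wrist stand_hole 0.57 [198.7 280.3] [ 0.4528 -0.2898  0.056 ]
scene driver_bar 0.68 [198.1 333.1] [ 0.4601 -0.2973  0.1972]
scene driver_bar 0.45 [216.8 201.8] [ 0.304  -0.1782  0.1972]
scene stand_hole 0.74 [277.5 327.6] [ 0.4584 -0.2941  0.056 ]
scene driver_tip 0.84 [246.5 327.3] [ 0.4622 -0.2894  0.1106]
```

View pics/w5.png

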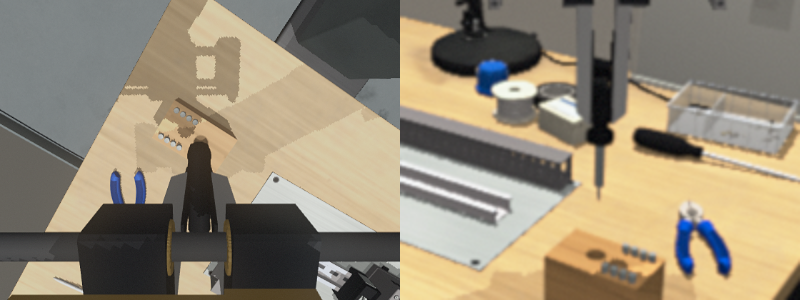

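Wrist and scene views show the driver gripped upright and clear of the stand, with the tip at scene-crop (598,195). I'm moving it over the screw and turning the blade to the slot's 23°.

>>> {"method": "jog_arm", "body": {"moves": [[[-221,219,0],9],[[-221,219,0],9],[[-221,219,0],9],[[-221,219,0],9],[[-221,219,0],9],[[-221,219,0],9],[[-221,219,0],9],[[-221,219,0],9]]}}

```text
clock: 12.2
tcp_pos: [0.5302, 0.0202, 0.3719]
eef_rot: [[-0.916, -0.4, -0.001], [-0.4, 0.916, 0.003], [-0.001, 0.003, -1.0]]
force: [0.1, 1.0, -1.8]
opening: 0.0142
```

>>> {"method": "jog_arm", "body": {"moves": [[[0,0,20],0],[[0,0,40],0],[[0,0,40],0],[[0,0,40],0]]}}

```text
clock: 12.53
tcp_pos: [0.5292, 0.014, 0.3314]
eef_rot: [[-0.919, -0.394, -0.004], [-0.394, 0.919, -0.0], [0.004, 0.001, -1.0]]
force: [-0.1, 0.0, -0.7]
opening: 0.0135
```

```bash
cat > g.py <<'E'
from h import *
s=arm.observe(); p=np.array(s['tcp_pos']); R=np.array(s['eef_rot']); print(s['clock'],p,np.degrees(np.arctan2(R[1,0],R[0,0])),s['opening'],s['force'])
tip=p+R[:,2]*.2666; print('tip',tip,'err tool mm',R.T@(np.array([.530,.0145,.041])-tip)*1000)
for n in ['scene','top','wrist']:
    im=arm.get_image(n); cv2.imwrite(f'pics/g_{n}.png',im)
    pts(n,[('driver_tip',tip[2]),('screw_slot',.041)])
    print('tip expected px',proj(n,tip),'slot',proj(n,[.530,.0145,.041]))
E
python3 g.py
```

```text
12.5333 [0.5292 0.014  0.3314] -156.79674777365693 0.013457888591413683 [-0.1235  0.0422 -0.6769]
tip [0.5282 0.0139 0.0648] err tool mm [-1.9867 -0.1446 23.8279]
scene driver_tip 0.71 [207.7 219.1] [0.5477 0.0212 0.0648]
scene driver_tip 0.37 [224.4 213.8] [ 0.4836 -0.0225  0.0648]
scene screw_slot 0.57 [216.6 311.8] [ 0.6619 -0.1388  0.041 ]
tip expected px [215.445  211.8322] slot [216.6132 221.6821]
top driver_tip none
top screw_slot none
tip expected px [223.3446 232.5461] slot [224.5575 231.7959]
wrist driver_tip none
wrist screw_slot 0.71 [267.3 277.4] [0.5704 0.0307 0.041 ]
tip expected px [278.8978 218.4588] slot [278.7116 212.5965]
```

>>> {"method": "jog_arm", "body": {"moves": [[[-1,0,8],0],[[-1,0,14],0],[[-1,0,17],0],[[-1,0,18],0],[[-1,0,19],0],[[-1,0,20],0],[[-1,0,21],0],[[-1,0,21],0]]}}

```text
clock: 13.65
tcp_pos: [0.5307, 0.0144, 0.3116]
eef_rot: [[-0.919, -0.394, -0.0], [-0.394, 0.919, 0.0], [0.0, 0.0, -1.0]]
force: [-1.1, -0.5, 0.3]
opening: 0.0139
```

>>> {"method": "jog_arm", "body": {"moves": [[[0,0,1],0],[[0,0,2],0],[[0,0,2],0]]}}

```text
clock: 13.9
tcp_pos: [0.5309, 0.0145, 0.3105]
eef_rot: [[-0.919, -0.394, 0.001], [-0.394, 0.919, 0.0], [-0.001, -0.0, -1.0]]
force: [-1.6, -0.2, 6.8]
opening: 0.0136
```

>>> {"method": "jog_arm", "body": {"moves": [[[0,0.7,0.5],0],[[0,1.2,0.5],0],[[0,1.2,0.5],0]]}}

```text
clock: 14.15
tcp_pos: [0.5307, 0.015, 0.3104]
eef_rot: [[-0.919, -0.394, 0.002], [-0.394, 0.919, -0.001], [-0.002, -0.002, -1.0]]
force: [-1.4, -1.4, 7.9]
opening: 0.0133
```

>>> {"method": "jog_arm", "body": {"moves": [[[0,1,0],0],[[0,1.5,0],0],[[0,1.5,0],0]]}}

```text
clock: 14.4
tcp_pos: [0.5303, 0.0157, 0.3105]
eef_rot: [[-0.919, -0.393, 0.003], [-0.393, 0.919, -0.002], [-0.002, -0.003, -1.0]]
force: [-0.9, -2.6, 8.1]
opening: 0.0135
```

>>> {"method": "jog_arm", "body": {"moves": [[[0,0,-2],0],[[0,0,-2],0],[[0,0,-1],0],[[0,0,0],0],[[0,0,0.5],0]]}}

```text
clock: 14.82
tcp_pos: [0.5298, 0.0171, 0.3084]
eef_rot: [[-0.919, -0.394, 0.0], [-0.394, 0.919, 0.0], [-0.001, 0.0, -1.0]]
force: [1.5, -1.4, -0.5]
opening: 0.0137
```

Dropped about 2 mm with no force, so the blade is in the slot. Seating it.

>>> {"method": "jog_arm", "body": {"moves": [[[0,0,1],0],[[0,0,2],0],[[0,0,2],0]]}}

```text
clock: 15.07
tcp_pos: [0.5299, 0.0171, 0.3072]
eef_rot: [[-0.919, -0.394, 0.001], [-0.394, 0.919, 0.0], [-0.001, -0.0, -1.0]]
force: [-0.1, 1.0, 4.6]
opening: 0.0136
```

>>> {"method": "jog_arm", "body": {"moves": [[[0,0,0],6],[[0,0,0],12],[[0,0,0],18],[[0,0,0],24],[[0,0,0],30],[[0,0,0],36],[[0,0,0],42],[[0,0,0],42]]}}

```text
clock: 15.73
tcp_pos: [0.53, 0.0171, 0.3072]
eef_rot: [[-0.946, 0.325, 0.001], [0.325, 0.946, -0.0], [-0.001, 0.0, -1.0]]
force: [0.5, 1.0, 5.6]
opening: 0.0137
```

```bash
python3 -c "
from h import *
s=arm.observe();print(s['moment'],s['force'],s['q'])"
```

```text
[ 0.1581 -0.1507  0.0556] [0.5141 0.961  5.6306] [-0.2026  0.6028  0.1755  1.9496 -0.1753  0.6021  1.3268]
```

Reaction moment is 0.056 N m, the screw's friction, so it is turning with the driver. Continue.

>>> {"method": "jog_arm", "body": {"moves": [[[0,0,0],5],[[0,0,0],10],[[0,0,0],15],[[0,0,0],18],[[0,0,0],21],[[0,0,0],24],[[0,0,0],24]]}}

```text
clock: 16.32
tcp_pos: [0.53, 0.0172, 0.3072]
eef_rot: [[-0.733, 0.68, 0.001], [0.68, 0.733, 0.0], [-0.001, 0.001, -1.0]]
force: [0.7, 0.0, 6.0]
opening: 0.0135
```

```bash
python3 -c "
from h import *
s=arm.observe();R=s['eef_rot'];print(s['moment'],s['force'],np.degrees(np.arctan2(R[1][0],R[0][0])))"
```

```text
[ 0.1365 -0.0828  0.0759] [0.745  0.0176 5.9635] 137.16217565274493
```

>>> {"method": "jog_arm", "body": {"moves": [[[0,0,0],3],[[0,0,0],5],[[0,0,0],5]]}}

```text
clock: 16.57
tcp_pos: [0.5299, 0.0172, 0.3072]
eef_rot: [[-0.672, 0.741, 0.001], [0.741, 0.672, 0.0], [-0.0, 0.001, -1.0]]
force: [0.1, 1.1, 5.5]
opening: 0.0141
```

```bash
python3 -c "
from h import *
s=arm.observe();R=s['eef_rot'];print(s['moment'],s['force'],np.degrees(np.arctan2(R[1][0],R[0][0])))"
```

```text
[ 0.1352 -0.0775  0.0835] [0.0662 1.14   5.4594] 132.1990299365056
```

>>> {"method": "jog_arm", "body": {"moves": [[[0,0,0],3],[[0,0,0],6],[[0,0,0],6]]}}

```text
clock: 16.82
tcp_pos: [0.53, 0.0172, 0.3072]
eef_rot: [[-0.59, 0.807, 0.001], [0.807, 0.59, 0.0], [-0.0, 0.001, -1.0]]
force: [0.9, -0.1, 5.9]
opening: 0.0138
```

```bash
python3 -c "
from h import *
s=arm.observe();R=s['eef_rot'];print(s['moment'],s['force'],np.degrees(np.arctan2(R[1][0],R[0][0])))
im=arm.get_image('wrist');cv2.imwrite('pics/w6.png',im[160:420,140:420])"
```

```text
[ 0.1838 -0.127   0.0951] [ 0.9096 -0.0758  5.9434] 126.15577323683051
```

View pics/w6.png

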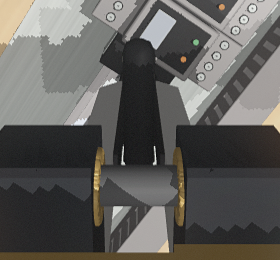

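Bar still straight in the jaws (crop 138,40–200). The moment now rises with angle, so it's against the stop. One firm extra turn, then ease back and lift.

>>> {"method": "jog_arm", "body": {"moves": [[[0,0,0],3],[[0,0,0],6],[[0,0,0],6],[[0,0,0],6]], "claw": 1, "newtons": 60}}

```text
clock: 17.2
tcp_pos: [0.5299, 0.0172, 0.3072]
eef_rot: [[-0.504, 0.864, 0.001], [0.864, 0.504, 0.001], [-0.0, 0.001, -1.0]]
force: [-0.1, 0.6, 5.3]
opening: 0.0133
```

```bash
python3 -c "
from h import *
s=arm.observe();R=s['eef_rot'];print(s['moment'],s['force'],np.degrees(np.arctan2(R[1][0],R[0][0])))"
```

```text
[ 0.0676 -0.0554  0.0619] [-0.0975  0.6087  5.3015] 120.283860480156
```

>>> {"method": "jog_arm", "body": {"moves": [[[0,0,-4],-4],[[0,0,-12],-4],[[0,0,-30],-4],[[0,0,-45],-4],[[-30,0,-45],-4],[[-60,0,-45],-4],[[-60,0,-45],-4],[[-60,0,-45],-4]]}}

```text
clock: 17.87
tcp_pos: [0.5598, -0.0369, 0.3518]
eef_rot: [[-0.559, 0.829, -0.0], [0.829, 0.559, -0.001], [-0.001, -0.001, -1.0]]
force: [-0.5, 0.6, -1.4]
opening: 0.0135
```

```bash
python3 -c "
from h import *
s=arm.observe();R=s['eef_rot'];p=s['tcp_pos'];print(s['clock'],p,np.degrees(np.arctan2(R[1][0],R[0][0])),s['opening'],s['force'])
im=arm.get_image('wrist');cv2.imwrite('pics/w7r.png',im)
u,v=proj('wrist',[.530,.0165,.045]);print(u,v);print(arm.spot_point('wrist','screw_slot'))
u,v=int(u),int(v); a=im[max(0,v-20):v+20,u-20:u+20]
a=cv2.resize(a,(480,480),interpolation=cv2.INTER_NEAREST)
cv2.imwrite('pics/w7.png',np.hstack([a,cv2.resize(im[:,160:400],(274,480))]))"
```

```text
17.8667 [ 0.5598 -0.0369  0.3518] 123.95941368587806 0.013533867527400158 [-0.5118  0.5723 -1.3994]
284.08575695586876 132.03870648723338
[{'location': [129.1, 286.4], 'p': 0.48}]
```

View pics/w7.png

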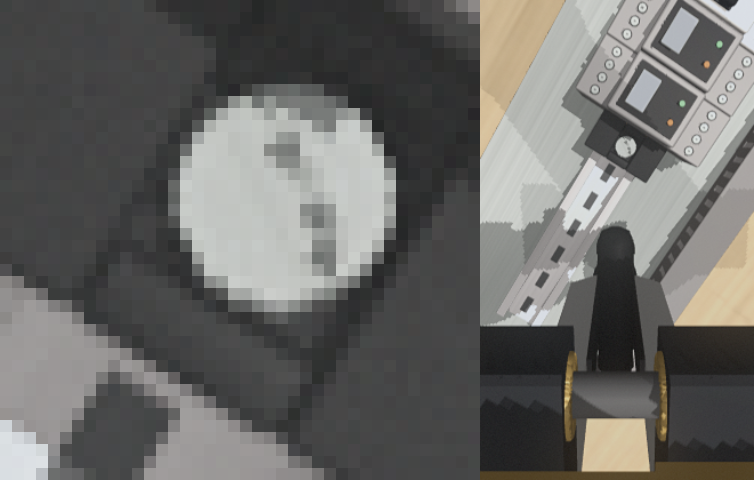

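The slot edge runs (285,145)→(325,260), giving a yaw of about −37°, or 60° from the start: the screw is at its stop and the driver slipped slightly in the jaws after that. Clamp and modules are still flush. Returning to the stand.

>>> {"method": "jog_arm", "body": {"moves": [[[-153,-224,-25],-88],[[-153,-224,-25],-88],[[-153,-224,-25],-88],[[-153,-224,-25],-88],[[-153,-224,-25],-88],[[-153,-224,-25],-88],[[-153,-224,-25],-88],[[-153,-224,-25],-88]]}}

```text
clock: 18.63
tcp_pos: [0.4574, -0.2923, 0.3772]
eef_rot: [[-1.0, -0.024, -0.001], [-0.024, 1.0, -0.003], [0.001, -0.003, -1.0]]
force: [0.3, -0.6, -0.4]
opening: 0.0137
```

>>> {"method": "jog_arm", "body": {"moves": [[[0,0,0],-7],[[0,0,0],-14],[[0,0,0],-21],[[0,0,0],-28],[[0,0,0],-31],[[0,0,0],-31]]}}

```text
clock: 19.13
tcp_pos: [0.4605, -0.2862, 0.3765]
eef_rot: [[-0.842, -0.539, -0.001], [-0.539, 0.842, 0.001], [0.0, 0.002, -1.0]]
force: [-0.2, 0.3, -1.4]
opening: 0.0133
```

```bash
python3 -c "
from h import *
s=arm.observe();R=np.array(s['eef_rot']);p=np.array(s['tcp_pos']);print(s['clock'],p,np.degrees(np.arctan2(R[1][0],R[0][0])),s['opening'],s['force'])
tip=p+R[:,2]*.2666
for n in ['scene','top','wrist']:
    im=arm.get_image(n);cv2.imwrite(f'pics/h_{n}.png',im); pts(n,[('driver_tip',tip[2]),('stand_hole',.056)]); print('tip exp',tip,proj(n,tip))
print('need tool mm',totool(np.array([.4594,-.2891,p[2]])-p))
im=cv2.imread('pics/h_scene.png');cv2.imwrite('pics/h.png',cv2.resize(im[170:330,270:410],(525,600),interpolation=cv2.INTER_CUBIC))
"
```

```text
19.1333 [ 0.4605 -0.2862  0.3765] -147.3527077061574 0.013322624886923524 [-0.1649  0.3107 -1.3612]
scene driver_tip 0.62 [246.4 326.3] [ 0.4627 -0.2873  0.1099]
scene stand_hole 0.64 [276.7 325.3] [ 0.4584 -0.2899  0.056 ]
tip exp [ 0.4602 -0.2859  0.1099] [324.7611 246.7972]
top driver_tip 0.15 [233.1 219.8] [0.5268 0.0148 0.1099]
top stand_hole 0.83 [263.6 365.5] [ 0.461  -0.2924  0.056 ]
tip exp [ 0.4602 -0.2859  0.1099] [367.9965 265.8536]
wrist driver_tip none
wrist stand_hole 0.89 [200.5 272.3] [ 0.4607 -0.2928  0.056 ]
tip exp [ 0.4602 -0.2859  0.1099] [279.991  222.1714]
need tool mm [ 2.4432 -1.8433  0.0002]
```

View pics/h.png

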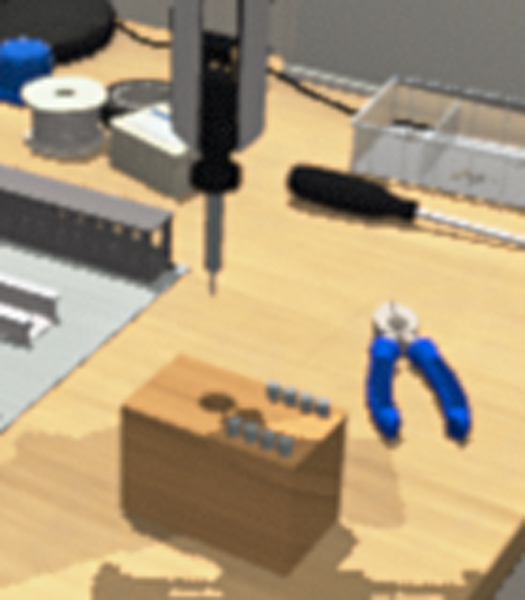

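The driver hangs upright and the hole is at crop (215,402). Estimates agree within about 3 mm, and the hole has 4 mm of play. Lowering in stages.

>>> {"method": "jog_arm", "body": {"moves": [[[2.5,-2.5,20],0],[[2.5,-2.5,40],0],[[2.5,-2.5,50],0],[[2.5,-2.5,56],0],[[2.5,-2.5,61],0],[[2.5,-2.5,66],0]]}}

```text
clock: 20.08
tcp_pos: [0.4601, -0.2909, 0.3107]
eef_rot: [[-0.843, -0.537, 0.001], [-0.537, 0.843, -0.0], [-0.0, -0.001, -1.0]]
force: [0.3, -0.1, -1.0]
opening: 0.0133
```

>>> {"method": "jog_arm", "body": {"moves": [[[0,1,8],0],[[0,1,16],0],[[0,1,24],0],[[0,1,31],0],[[0,1,35],0],[[0,1,37],0],[[0,1,37],0]]}}

```text
clock: 20.67
tcp_pos: [0.4591, -0.29, 0.2731]
eef_rot: [[-0.843, -0.537, -0.001], [-0.537, 0.843, 0.0], [0.0, 0.001, -1.0]]
force: [-0.3, 1.0, -1.1]
opening: 0.0132
```

Down with no contact force. Open and rise.

>>> {"method": "jog_arm", "body": {"moves": [[[0,0,0],0],[[0,0,0],0],[[0,0,0],0],[[0,0,0],0],[[0,0,0],0],[[0,0,0],0],[[0,0,0],0],[[0,0,0],0]], "claw": -1}}

```text
clock: 21.33
tcp_pos: [0.4592, -0.2901, 0.2737]
eef_rot: [[-0.843, -0.537, 0.0], [-0.537, 0.843, -0.0], [-0.0, -0.0, -1.0]]
force: [1.1, 0.3, -0.3]
opening: 0.0631
```

>>> {"method": "jog_arm", "body": {"moves": [[[0,0,0],0],[[0,0,-10],0],[[0,0,-40],0],[[0,0,-80],0],[[0,0,-110],0],[[0,0,-110],0],[[0,0,-110],0]]}}

```text
clock: 21.92
tcp_pos: [0.4596, -0.2903, 0.3861]
eef_rot: [[-0.843, -0.537, 0.004], [-0.537, 0.843, -0.002], [-0.002, -0.004, -1.0]]
force: [-0.0, 0.8, -0.8]
opening: 0.0939
```

```bash
python3 -c "
from h import *
s=arm.observe();print(s['clock'],s['tcp_pos'],s['opening'],s['force'])
for n in ['scene','wrist','top']:
    im=arm.get_image(n);cv2.imwrite(f'pics/z_{n}.png',im); pts(n,[('driver_bar',.09),('stand_hole',.056),('pliers',.008),('fuse_box',.015),('module_right_face',.038),('clamp_inner_face',.032)])
a=cv2.imread('pics/z_scene.png');b=cv2.imread('pics/z_wrist.png')
cv2.imwrite('pics/z.png',np.hstack([cv2.resize(a[160:340,120:420],(500,300)),cv2.resize(b[:,100:460],(257,300))]))
"
```

```text
21.9167 [ 0.4596 -0.2903  0.3861] 0.09389567512566745 [-0.038   0.7949 -0.828 ]
scene driver_bar 0.86 [258.8 330.1] [ 0.4621 -0.2953  0.09  ]
scene stand_hole 0.92 [278.8 329.3] [ 0.4567 -0.2983  0.056 ]
scene stand_hole 0.67 [217.6 202.2] [0.5057 0.031  0.056 ]
scene pliers 0.73 [212.3 199.9] [0.5924 0.1273 0.008 ]
scene pliers 0.55 [274.6 378.5] [ 0.5825 -0.3312  0.008 ]
scene fuse_box none
scene module_right_face 0.56 [223.7 212.6] [0.5226 0.0194 0.038 ]
scene clamp_inner_face 0.96 [221.1 215.1] [0.5433 0.0318 0.032 ]
wrist driver_bar 0.7 [207.4 276. ] [ 0.4566 -0.293   0.09  ]
wrist stand_hole 0.93 [202.5 275.2] [ 0.4604 -0.2917  0.056 ]
wrist pliers 0.7 [290.3 182.6] [ 0.5982 -0.3169  0.008 ]
wrist fuse_box none
wrist module_right_face 0.37 [187.5 270.8] [ 0.4549 -0.3002  0.038 ]
wrist clamp_inner_face none
top driver_bar 0.65 [267.8 367.9] [ 0.4547 -0.29    0.09  ]
top stand_hole 0.81 [262.2 364.5] [ 0.464  -0.2903  0.056 ]
top pliers 0.73 [197.7 370.9] [ 0.6082 -0.3172  0.008 ]
top fuse_box 0.73 [146.  274.6] [ 0.7273 -0.0957  0.015 ]
top module_right_face 0.7 [228.8 216.8] [0.5367 0.0321 0.038 ]
top clamp_inner_face 0.82 [232.9 217.2] [0.5276 0.0321 0.032 ]
```

View pics/z.png

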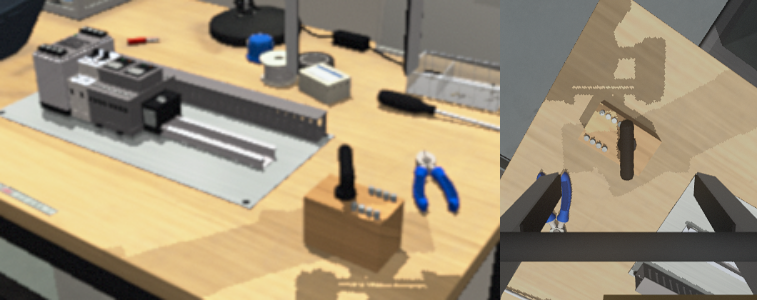

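The final view shows the driver upright in its stand (345,175), with modules and clamp together (145,105). Pliers and carton are in place.

```bash
python3 -c "
from cell import arm
print(arm.job_done())"
```

```text
the job is handed in; nothing more can be done
None
```

I finished the job and handed it in with the clock at about 22–23 s of the 61 s allowed. No verdict was reported.

- **Gaps:** One push on the clamp's outer face moved the clamp and relay module up against the last fixed module. The push stalled at about 15 N. In the near wrist pictures both joints look closed, and the networks put the clamp and module faces within about 1 mm of each other along the rail. I did not measure the module-to-fixed-module gap as a number.
- **Screw:** The first touchdown landed on the screw head. Shifting the blade about 2–3 mm across the slot let it drop to the floor of the slot. I turned the tool about 83° clockwise. The slot itself moved from about +23° to −37°, which is about 60° or 1.05 rad (±4°), so it is at its stop. The driver slipped a little in the jaws once the screw stopped. The wrist moment did not show a clear jump at the stop: it rose from 0.056 to 0.095 N m and then fell to 0.062. I therefore relied on the slot's angle in the picture.
- **Driver:** It went back down its hole with no contact force. In the last picture it stands upright on its collar, and the gripper is open and clear of it.
- **Pliers and carton:** The top camera puts both within about 4 mm of where they started. The scene camera's poorer reading was about 1 cm off for the pliers and missed the carton.

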